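# Wax block through the spring flap

### The arm

A 7-joint arm with a two-finger parallel gripper is mounted at the origin on the work surface. World frame = base frame: x ahead of the robot, y to its left, z up, the work surface at z = 0. Lengths are in m, angles in rad, forces in N, time in s.
With the tool pointing down it reaches from about 0.4 to 0.85 m from the base axis. Payload 4.5 kg.
Tool frame: the origin (TCP) lies on the centre line of the jaws, within the pads' length; the fingertips stand r.tips_ahead ahead of it and the grasp point (between the pads) is the TCP (r.tips_ahead is the distance from the TCP to the fingertips, in m); z points along the fingers, y is the direction in which the jaws open and shut (so a half turn about z gives the same grasp; the last joint's range is limited). The gripper opens to 88 mm and grips with 3 to 60 N. Pads are 18 mm wide; open, the fingers measure 123 mm over their backs; the gripper's body (75 mm by 187 mm) begins 45 mm behind the grasp point.
Start: joints at [1.236, 0.689, -0.195, 1.565, 0.157, 0.902, -0.215], TCP at [0.225, -0.583, 0.258] pointing down, gripper open.
Joint ranges: [-3.01, 3.01], [-0.46, 2.08], [-1.47, 1.51], [0.13, 2.56], [-1, 4.14], [0.04, 2.09], [-2.66, 2.66]. Speed limits (rad/s): [2.57, 2.57, 3.14, 3.14, 3.14, 3.14, 3.14].

### API

Orientations are given as a unit quaternion [x, y, z, w].
In Python, from plant import r gives the robot as it stands.
- The arm moves only by the shell command python3 -m inch 'ROWS' [FORCE]. ROWS is JSON, a list of rows, each a list of 5 numbers: the shift along the world's x, y, z in units of 25 mm (1.0 is 25 mm), then the turn about the world's z in units of 6 degrees (1.0 is 6 degrees), then the finger opening in mm, from 0 to 88.1. A call has 1 to 5 rows; each row shifts and turns the commanded pose from where the row before left it; what a row does not reach is not made up. A row lasts 1/10 s, in which the tool goes at most 50 mm and 8.59 degrees, less where a joint would pass 70% of its speed; a pose out of reach is approached as far as the arm can. A call is refused whole if a number of a shift passes 1 or a number of a turn 1, either way. A call with a gripper value outside its range is refused whole. The fingers move at their own pace and stop on an object; FORCE is the grip in N (left out, the last holds). Time passes only in rows, so rows that do not move let the fingers close. It gives the time, the measured TCP pose, the force and the opening at its end, in the units of the state.
- r.get_state(): the state, without advancing time (a new reading comes with each control period).
- r.snapshot(name): name is "scene" or "top" or "wrist"; returns a dict with "pixels" (480x640x3 uint8, red, green, blue), "range_z" (480x640 float32, m along the optical axis (not along the pixel's ray), 0 where there is no reading), "K" (3x3 intrinsics, pixels), "position" and "attitude" of the camera in the world. Camera axes: x right, y up, looking along -z (the intrinsics and any distortion apply to the point x, -y, -z); pixel columns grow to the right and rows downward; lengths in m; the calibration is good to about 2 mm. A picture is of the moment at which its call begins.
- r.finish_job(): hands the job in, once; it reports no verdict.
The state is a dict: "clock": time; "q": joint angles; "qd": joint speeds; "joint_torque": joint torques, N m; "tool_pos": TCP position; "eef_rot": TCP orientation; "contact_force": force on the tool from outside, world axes, zero at the start; "moment": the same for the moment, N m; "opening": opening from 0.0 (shut) to 1.0 (fully open).
Only numpy, scipy, OpenCV 4.12 (cv2) and the standard library are available. Lean on these libraries where they do the work, as an engineer would, in place of code of your own. Each camera call takes 0.05 s, during which the arm holds its last target. There are 200 camera calls.

### The job

Put the wax block away in the red wax box without grasping or lifting it: with one finger push the brass finger plate forward so that the spring flap swings down open and, while that finger keeps it open, push the block along the ledge and over the edge with the other finger so it drops inside (do not shove it onto the shut flap). Then back away, let the flap spring shut over the block, and leave the other things on the bench where they are.

Things in the scene. Friction and masses are not known exactly. Their poses are not given: they have to be found in the camera images.
- wax_box: Red wooden box fixed to the bench, 250 (x) x 150 (y) x 100 mm high, hollow. Origin: underside, below the hinge line (145 mm from the near end), mid-width; x is the push direction (away from the robot), y left, z up. Top (z = 100) is a ledge from x = -145 to 0 with a lane for the block: centred on y = -26, 58 wide, between guide strips 4 wide, 6 high.
- wax_block: Pale wax block, 40 (along its x) x 48 (y) x 18 mm high, about 70 g, lying loose in the lane on the ledge, its x roughly along the box's x. Origin: centre of its underside.
- hinge_mid (a point): Far edge of the ledge at the middle of the lane: box x = 0, y = -26, z = 100 mm. Beyond it is the hatch the block drops through (box x = 0 to 68, y = -58 to 6 mm), closed by the flap. The inner floor is at z = 8 mm.
- flap (a joint): Flap angle, rad: 0 shut and flush with the ledge, 1.45 the stop, hanging down. Hinge axis along box y at x = 0, z = 97 mm. Panel (58 wide x 63 long, in line with the lane) and brass finger plate are one rigid piece. The spring bears the block when shut and always recloses. Pushing takes 2 to 6 N: plate edge at box x = -40 gives about 0.4 rad, -20 about 0.8, 0 about 1.1.
- plate_edge (a point): Middle of the brass finger plate's top edge, a free-turning roller (radius 5, 32 mm wide, box y = 14 to 46). Shut: box x = -56, y = 30, z = 124 mm; the plate slopes up and back from the hinge, left of the lane. It swings up and forward on a 62 mm radius. Two fingers side by side, 56 mm between centres, tips 8 mm above the ledge, can push plate and block in one stroke along box x.
- mug: White enamel mug of brushes, 82 mm wide, about 140 mm tall with the brushes, loose, right of the box. Origin: centre of its underside. Not to be disturbed.
- stone: Steel diamond stone, 110 x 36 x 12 mm, loose, left of the box. Origin: centre of its underside. Not to be disturbed.
- jar: Squat glass jar with a steel cap, 68 mm wide, 62 mm tall, loose, left of the box. Origin: centre of its underside. Not to be disturbed.
Not all that is in view belongs to the job. Of the things that look like the wax_block, the largest one is meant.

How it is judged:
On the way, in this order (a step that is already met when the one before it is completed fails the run):
1. a finger holds the flap open by at least 0.3 rad while the block's middle is still on the ledge (value of joint flap above 0.3 rad and contact force between the fingers and flap above 0.3 N and x of wax_block in the frame of wax_box below -0.002 m and z of wax_block in the frame of wax_box above 0.09 m), for 0.05 s.
2. the block goes over the edge while a finger holds the flap open (value of joint flap above 0.3 rad and contact force between the fingers and flap above 0.3 N and x of wax_block in the frame of wax_box above 0.004 m), for 0.02 s.
At the end, for the whole second after the job is handed in: The block lies at rest inside the box (its origin within the box walls and below 60 mm), and the flap is shut again (under 0.08 rad) (x of wax_block in the frame of wax_box between -0.01 and 0.1 m and y of wax_block in the frame of wax_box between -0.07 and 0.07 m and z of wax_block in the frame of wax_box below 0.06 m and value of joint flap below 0.08 rad and linear speed of wax_block below 0.03 m/s); the robot touches nothing.
It fails at once if the block is lifted (more than 15 mm above the ledge) (z of wax_block in the frame of wax_box above 0.115 m).
It fails at once if the block is shoved onto the shut flap (its middle past the edge at ledge height, flap under 0.2 rad) (x of wax_block in the frame of wax_box above 0.006 m and z of wax_block in the frame of wax_box above 0.095 m and value of joint flap below 0.2 rad).
It fails at once if the mug is disturbed (moved more than 20 mm or tipped) (distance of mug from where it was at the start of the episode above 0.02 m or angle between mug's own z axis and vertical above 0.3 rad).
It fails at once if the stone is disturbed (moved more than 20 mm or tipped) (distance of stone from where it was at the start of the episode above 0.02 m or angle between stone's own z axis and vertical above 0.3 rad).
It fails at once if the jar is disturbed (moved more than 20 mm or tipped) (distance of jar from where it was at the start of the episode above 0.02 m or angle between jar's own z axis and vertical above 0.3 rad).
It also fails if it takes over 38 s, if anything falls off the work surface, if the arm or the gripper's body presses on something with over 40 N, if the wrist force passes 120 N, or if a joint passes its speed limit or range.

## Working session

There is one attempt and no reset: what is moved stays moved. The work goes in short steps, Python scripts to look and compute and a shell command to move; the robot and the scene stay as the last step left them, time stands still between calls to the robot, and variables do not carry over. Pictures are saved under pics/ and viewed, about 8 in all and at most 12, crops included, and the job is handed in when it is done.

```bash
mkdir -p pics; cat > h.py <<'E'
import numpy as np,cv2
from plant import r
from scipy.spatial.transform import Rotation as R
def snap(n):
    s=r.snapshot(n); a=np.array(s["attitude"])
    M=a if a.shape==(3,3) else R.from_quat(a).as_matrix()
    return s["pixels"],s["range_z"],np.array(s["K"]),np.array(s["position"]),M
def cloud(rz,K,p,M):
    v,u=np.mgrid[:480,:640]
    d=np.stack([(u-K[0,2])/K[0,0]*rz,-(v-K[1,2])/K[1,1]*rz,-rz],-1)
    return d@M.T+p
E
python3 - <<'E'
from h import *
for n in ("top","scene"):
    s=snap(n); cv2.imwrite(f"pics/{n}0.png",s[0][...,::-1]); np.savez(f"{n}0.npz",im=s[0],rz=s[1],K=s[2],p=s[3],M=s[4]); print(n,s[2],s[3],s[4])
print(r.get_state(),r.tips_ahead)
E
```

```text
top [[570.19820802   0.         311.1428325 ]
 [  0.         570.19820802 241.19204487]
 [  0.           0.           1.        ]] [0.43764316 0.04796727 1.10479847] [[ 0.00511746  0.98363517 -0.18009905]
 [-0.99968488  0.00945842  0.02325264]
 [ 0.02457557  0.1799233   0.9833736 ]]
scene [[559.4184975   0.        315.290394 ]
 [  0.        559.4184975 236.7890977]
 [  0.          0.          1.       ]] [ 1.06564991 -0.44488035  0.76493746] [[ 0.71051972 -0.49403829  0.50108671]
 [ 0.70354536  0.48496003 -0.51945905]
 [ 0.01362563  0.72162313  0.69215201]]
{'clock': 0.1, 'q': array([ 1.23578443,  0.68989829, -0.19454831,  1.56620972,  0.15729656,
        0.90252411, -0.21511241]), 'qd': array([-1.25405626e-03, -2.03286687e-03, -1.02975303e-03, -1.79139123e-03,
       -8.67050203e-05,  1.74206521e-03,  5.33757600e-04]), 'joint_torque': array([-2.08659600e-03, -5.28505719e+01, -1.27097692e+00, -1.53837508e+01,
       -5.24460047e-02,  2.01282979e-03,  4.10536279e-05]), 'tool_pos': array([ 0.22510144, -0.58248752,  0.25700015]), 'eef_rot': array([ 9.83037697e-01,  1.83401767e-01, -2.00995269e-04, -7.98718052e-04]), 'contact_force': array([ 0.40926655, -0.51959565,  0.19837415]), 'moment': array([ 0.00254007, -0.0043098 , -0.0471565 ]), 'opening': 1.00178016595311} 0.019
```

View pics/top0.png

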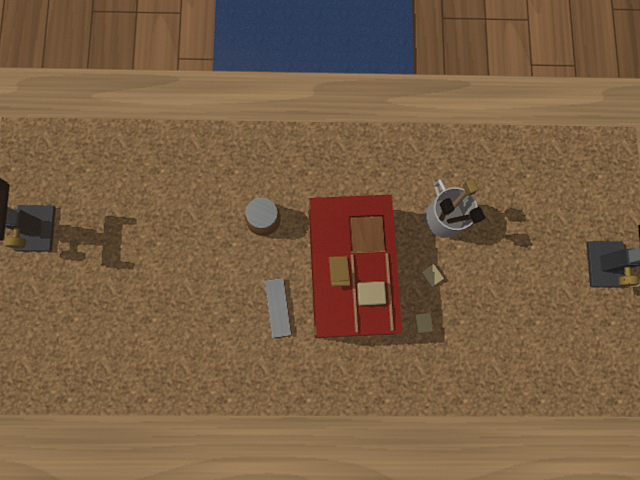

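View pics/scene0.png

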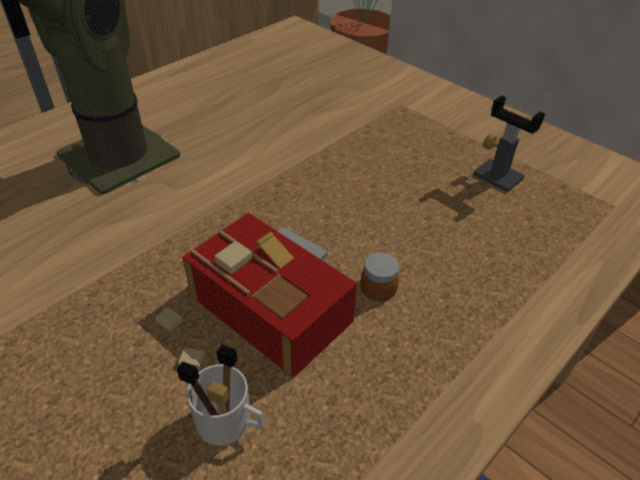

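The top view shows the box (red, about 355,265), the mug (452,212), the jar (262,215) and the stone (278,308). Three pale blocks could be meant: (371,293) in the lane, and scraps on the bench at (433,274) and (425,323). The one at (371,293) is the largest and lies on the ledge, so it fits. I'll measure it and confirm in a crop.

```bash
cat > meas.py <<'E'
from h import *
def onplane(uv,z,K,p,M):
    uv=np.atleast_2d(uv).astype(float)
    d=np.c_[(uv[:,0]-K[0,2])/K[0,0],-(uv[:,1]-K[1,2])/K[1,1],-np.ones(len(uv))]@M.T
    return p+d*((z-p[2])/d[:,2])[:,None]
def big(m):
    c,_=cv2.findContours(m.astype(np.uint8),cv2.RETR_EXTERNAL,cv2.CHAIN_APPROX_NONE); return max(c,key=cv2.contourArea)[:,0]
E
python3 - <<'E'
from meas import *
D=np.load("top0.npz"); im,rz,K,p,M=[D[k] for k in("im","rz","K","p","M")]
P=cloud(rz,K,p,M); hsv=cv2.cvtColor(im,cv2.COLOR_RGB2HSV); H,S,V=[hsv[...,i].astype(int) for i in range(3)]
def rect(c,z,K=K,p=p,M=M):
    w=onplane(c,z,K,p,M)[:,:2]
    return cv2.minAreaRect((w*1000).astype(np.float32))
red=((H<6)|(H>174))&(S>150)&(V>60)
top=red&(P[...,2]>.085)
print("red z",np.percentile(P[...,2][top],[5,50,95]))
c=big(cv2.morphologyEx(top.astype(np.uint8),cv2.MORPH_CLOSE,np.ones((25,25))))
print("box",rect(c,.1),cv2.boxPoints(rect(c,.1)))
print("hsv block",hsv[293,371],hsv[274,433],hsv[323,425],hsv[270,340],hsv[235,367])
pale=(abs(H-hsv[293,371][0])<8)&(S<hsv[293,371][1]+40)&(V>140)
m=pale.copy();m[:270]=0;m[315:]=0;m[:,:352]=0;m[:,392:]=0
c=big(m); print("block z",np.median(P[...,2][m]),rect(c,.118),cv2.boundingRect(c))
for n,(a,b) in dict(sc1=(433,274),sc2=(425,323)).items(): print(n,P[b,a])
# hatch wood
w=(P[...,2]>.085)&(P[...,2]<.11)&~red; w[:213]=0;w[252:]=0;w[:,:345]=0;w[:,390:]=0
print("hatch",rect(big(w),.1))
# plate
w=~red&(P[...,2]>.07); w[:255]=0;w[288:]=0;w[:,:328]=0;w[:,350:]=0
c=big(w);q=P[w];t=q[:,2]>q[:,2].max()-.006
print("plate",cv2.boundingRect(c),q[:,2].max(),q[t].mean(0),q.min(0),q.max(0))
for n,(a,b) in dict(jar=(262,212),stone=(278,308),mug=(452,205)).items(): print(n,P[b,a])
x=cv2.resize(im[180:350,230:490],None,fx=3,fy=3,interpolation=cv2.INTER_CUBIC); cv2.imwrite("pics/crop1.png",x[...,::-1])
E
```

```text
red z [0.09714359 0.10019884 0.10321516]
box ((581.4054565429688, -53.64659881591797), (250.0133514404297, 150.21759033203125), 3.036846399307251) [[ 452.5952     14.734097]
 [ 460.55347  -135.27254 ]
 [ 710.2157   -122.0273  ]
 [ 702.25745    27.97934 ]]
hsv block [ 20  78 153] [20 82 93] [ 20  84 100] [ 20 149 120] [ 13 146 110]
block z 0.11792493656514125 ((528.8861083984375, -79.7234878540039), (36.46261215209961, 45.49708938598633), 0.44810453057289124) (358, 282, 27, 22)
sc1 [ 0.5750196  -0.21382678  0.01493611]
sc2 [ 0.48117245 -0.19606797  0.01179839]
hatch ((636.9072265625, -77.48381042480469), (64.2366943359375, 61.10811996459961), 0.5259944796562195)
plate (328, 256, 22, 31) 0.13328779037516936 [ 0.54384972 -0.02542187  0.12914947] [ 0.53865724 -0.04325342  0.09635013] [ 0.59578793 -0.0060367   0.13328779]
jar [0.68281209 0.11553307 0.06420536]
stone [0.50751953 0.08449618 0.01596205]
mug [ 0.68130578 -0.22149022  0.13944944]
```

View pics/crop1.png

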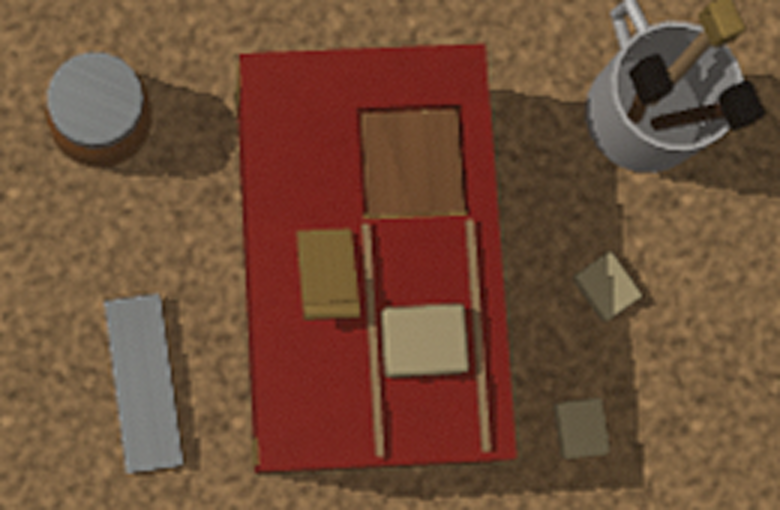

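The crop confirms the pale block in the lane, about 40 x 48 mm. The scraps on the bench are smaller. The box fit is 250.0 x 150.2 mm with yaw 3.04° and hinge origin (601.4, -52.6) mm. That puts the plate edge at (544, -26), and it was measured at (544, -25). Next I go above the start of the stroke: box (-125, 2), which is world (476.5, -57), yaw turn -18°.

```bash
python3 -m inch '[[0.48,1,0,-1,38.5],[0.48,1,0,-1,38.5],[0.48,1,0,-1,38.5],[0.48,1,0,0,38.5],[0.48,1,0,0,38.5]]' 20
python3 -m inch '[[0.48,1,0,0,38.5],[0.48,1,0,0,38.5],[0.48,1,0,0,38.5],[0.48,1,0,0,38.5],[0.48,1,0,0,38.5]]'
python3 -m inch '[[0.48,1,0,0,38.5],[0.48,1,0,0,38.5],[0.48,1,0,0,38.5],[0.48,1,0,0,38.5],[0.48,1,0,0,38.5]]'
python3 -m inch '[[0.48,1,0,0,38.5],[0.48,1,0,0,38.5],[0.48,1,0,0,38.5],[0.48,1,0,0,38.5],[0.48,1,0,0,38.5]]'
python3 -m inch '[[0.46,1,0,0,38.5],[0,0,0,0,38.5],[0,0,0,0,38.5]]'
```

```text
clock: 0.6
tool_pos: [0.2856, -0.4567, 0.2574]
eef_rot: [1.0, 0.027, -0.0, -0.0]
contact_force: [0.8, -0.1, 0.5]
opening: 0.573
clock: 1.1
tool_pos: [0.3456, -0.3318, 0.2576]
eef_rot: [1.0, 0.027, -0.0, -0.0]
contact_force: [-0.4, -0.3, 0.1]
opening: 0.435
clock: 1.6
tool_pos: [0.4056, -0.2068, 0.2576]
eef_rot: [1.0, 0.027, -0.0, -0.0]
contact_force: [-0.1, 0.0, -0.5]
opening: 0.439
clock: 2.1
tool_pos: [0.4655, -0.0819, 0.2575]
eef_rot: [1.0, 0.027, -0.0, 0.0]
contact_force: [0.4, 0.1, -0.5]
opening: 0.437
clock: 2.4
tool_pos: [0.4765, -0.0578, 0.2575]
eef_rot: [1.0, 0.028, -0.0, 0.0]
contact_force: [-0.7, -0.4, 0.3]
opening: 0.438
```

```bash
python3 -m inch '[[0,0,-0.8,0,38.5],[0,0,-0.8,0,38.5],[0,0,-0.8,0,38.5],[0,0,-0.8,0,38.5],[0,0,0,0,38.5]]'
python3 - <<'E'
from meas import *
im,rz,K,p,M=snap("wrist"); P=cloud(rz,K,p,M); print(p,r.get_state()["tool_pos"])
cv2.imwrite("pics/w1.png",im[...,::-1])
hsv=cv2.cvtColor(im,cv2.COLOR_RGB2HSV); H,S,V=[hsv[...,i].astype(int) for i in range(3)]
m=(abs(P[...,2]-.118)<.006)&(P[...,0]>.48)&(P[...,0]<.57)&(P[...,1]<-.048)&(P[...,1]>-.11)&(S<110)
c=big(m); w=P[m]; a=np.deg2rad(3.04); ex=np.array([np.cos(a),np.sin(a)]);ey=np.array([-ex[1],ex[0]]);o=np.array([.6014,-.0526])
def bx(w): d=w[:,:2]-o; return np.c_[d@ex,d@ey]*1000
b=bx(w);print("block",len(w),np.percentile(b,[1,50,99],axis=0)); print(cv2.minAreaRect(b.astype(np.float32)))
m=(P[...,2]>.121)&(P[...,2]<.14)&(P[...,0]>.52)&(P[...,0]<.6)&(P[...,1]>-.06)&(P[...,1]<.01)
if m.any(): b=bx(P[m]);print("plate top",np.percentile(b,[2,50,98],axis=0),P[...,2][m].max())
E
```

```text
clock: 2.9
tool_pos: [0.4746, -0.0595, 0.1759]
eef_rot: [1.0, 0.026, -0.003, 0.0]
contact_force: [-0.5, 0.1, 0.6]
opening: 0.436
[ 0.55144978 -0.05637842  0.30263987] [ 0.47551888 -0.05934696  0.1771081 ]
block 10341 [[-91.73587577 -48.33724627]
 [-71.58980659 -25.09378821]
 [-53.35378625  -2.07205889]]
((-72.81834411621094, -25.67629051208496), (48.05632400512695, 39.73358154296875), 89.9998550415039)
plate top [[-58.85990592  13.41609945]
 [-51.22958129  28.93416094]
 [-42.5656866   44.30402626]] 0.13119202340791986
```

View pics/w1.png

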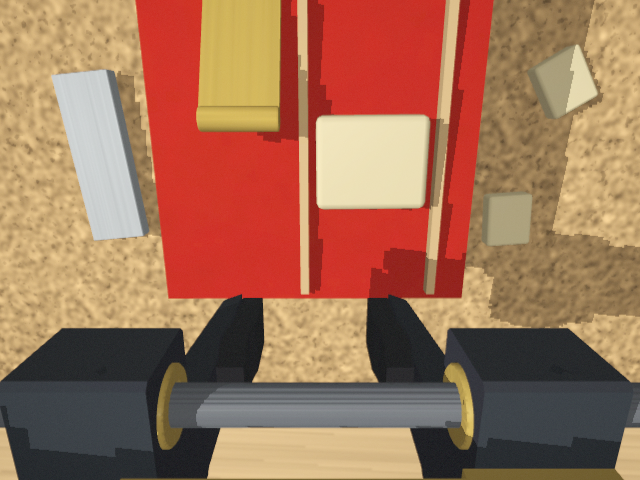

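The wrist view shows the block at (373,160), squared in the lane, and the roller edge at (238,118). In the box frame the block is at (-73, -25.5) and the plate at y 14..45, which matches the model. The fingers line up with both. Now down to tips 8 mm above the ledge.

```bash
python3 -m inch '[[0,0.06,-0.7,0,38.5],[0,0,-0.7,0,38.5],[0,0,-0.6,0,38.5],[0,0,0,0,38.5],[0,0,0,0,38.5]]'
python3 -m inch '[[0.35,0.02,0,0,38.5],[0.35,0.02,0,0,38.5],[0.35,0.02,0,0,38.5],[0.35,0.02,0,0,38.5],[0,0,0,0,38.5]]'
```

```text
clock: 3.45
tool_pos: [0.4771, -0.0571, 0.1286]
eef_rot: [1.0, 0.027, 0.0, 0.0]
contact_force: [-0.0, 1.2, -0.1]
opening: 0.436
clock: 3.95
tool_pos: [0.5139, -0.0543, 0.1279]
eef_rot: [1.0, 0.028, 0.001, -0.0]
contact_force: [-0.3, 0.0, 0.8]
opening: 0.436
```

```bash
python3 -m inch '[[0.3,0.016,0,0,38.5],[0.3,0.016,0,0,38.5],[0.3,0.016,0,0,38.5],[0.3,0.016,0,0,38.5],[0.3,0.016,0,0,38.5]]'
python3 - <<'E'
from meas import *
im,rz,K,p,M=snap("wrist"); print(r.get_state()["tool_pos"],r.get_state()["contact_force"])
im2=snap("scene")[0]
a=cv2.resize(im,(400,300)); b=cv2.resize(im2[190:380,160:413],(400,300))
cv2.imwrite("pics/w2.png",np.hstack([a,b])[...,::-1])
E
```

```text
clock: 4.45
tool_pos: [0.5476, -0.0526, 0.1272]
eef_rot: [1.0, 0.027, -0.003, 0.0]
contact_force: [-3.5, -0.4, -0.6]
opening: 0.438
[ 0.55000942 -0.05238048  0.12741414] [-0.58686222 -0.85897762  0.37972177]
```

View pics/w2.png

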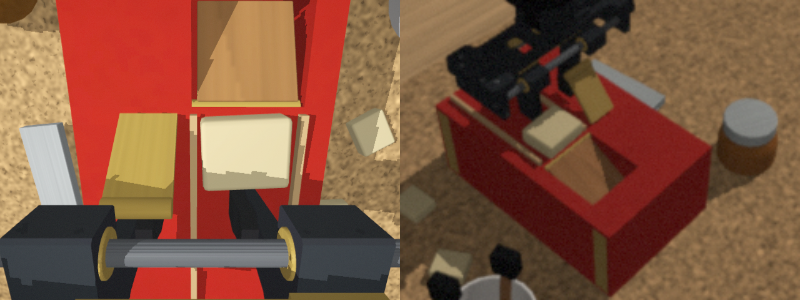

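The block's front (245,115 in the left view) is just at the edge. The plate has been pushed up and the flap is partly open, with a finger on each. I'll continue the stroke.

```bash
python3 -m inch '[[0.25,0.013,0,0,38.5],[0.25,0.013,0,0,38.5],[0.25,0.013,0,0,38.5],[0.25,0.013,0,0,38.5],[0.25,0.013,0,0,38.5]]'
python3 -m inch '[[0.25,0.013,0,0,38.5],[0.25,0.013,0,0,38.5],[0.25,0.013,0,0,38.5],[0,0,0,0,38.5],[0,0,0,0,38.5]]'
python3 - <<'E'
from meas import *
im,rz,K,p,M=snap("wrist"); print(r.get_state()["tool_pos"],r.get_state()["contact_force"])
im2=snap("scene")[0]
a=cv2.resize(im,(400,300)); b=cv2.resize(im2[190:380,160:413],(400,300))
cv2.imwrite("pics/w3.png",np.hstack([a,b])[...,::-1])
E
```

```text
clock: 5.05
tool_pos: [0.5811, -0.0508, 0.1278]
eef_rot: [1.0, 0.027, 0.0, 0.0]
contact_force: [-2.8, 0.7, 1.0]
opening: 0.437
clock: 5.55
tool_pos: [0.595, -0.05, 0.1273]
eef_rot: [1.0, 0.028, -0.005, 0.0]
contact_force: [-11.5, -0.1, 8.3]
opening: 0.439
[ 0.5949362  -0.05007168  0.12733202] [-10.69212162  -0.67630083   7.40811224]
```

View pics/w3.png

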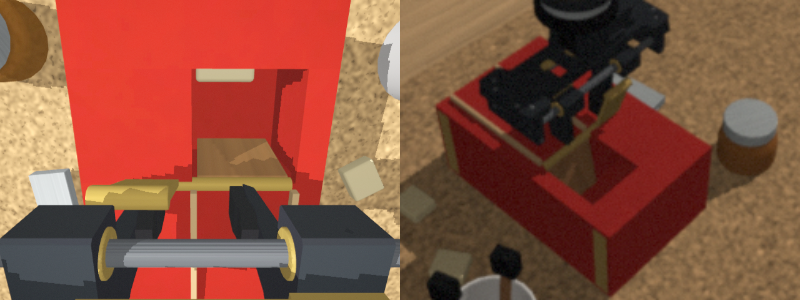

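The block has dropped inside: its rear edge shows through the hatch at (225,75) in the left view, with the flap held down. Now I back straight off, then up.

```bash
python3 -m inch '[[-0.4,-0.021,0,0,38.5],[-0.4,-0.021,0,0,38.5],[-0.4,-0.021,0,0,38.5],[-0.4,-0.021,0,0,38.5],[-0.4,-0.021,0,0,38.5]]'
python3 -m inch '[[-0.5,-0.026,0,0,38.5],[-0.5,-0.026,0,0,38.5],[-0.5,-0.026,0,0,38.5],[-0.5,-0.026,0,0,38.5],[-0.4,-0.02,0,0,38.5]]'
python3 -m inch '[[0,0,0.8,0,38.5],[0,0,0.8,0,38.5],[0,0,0.8,0,38.5],[0,0,0.8,0,38.5],[0,0,0.8,0,38.5]]'
python3 -m inch '[[-0.7,0,0.5,0,38.5],[-0.7,0,0.5,0,38.5],[0,0,0,0,38.5],[0,0,0,0,38.5],[0,0,0,0,38.5]]'
python3 - <<'E'
from meas import *
D=np.load("top0.npz")
im,rz,K,p,M=snap("top"); P=cloud(rz,K,p,M); im2=snap("scene")[0]; im3,rz3,K3,p3,M3=snap("wrist")
print(r.get_state()["tool_pos"],r.get_state()["contact_force"])
d=np.abs(im.astype(int)-D["im"]).max(-1)
for n,(u0,u1,v0,v1) in dict(jar=(240,285,192,240),stone=(262,294,275,342),mug=(422,490,175,240)).items(): print(n,"changed px",(d[v0:v1,u0:u1]>40).sum())
a=np.deg2rad(3.04); ex=np.array([np.cos(a),np.sin(a)]);ey=np.array([-ex[1],ex[0]]);o=np.array([.6014,-.0526])
for PP,nm in((P,"top"),(cloud(rz3,K3,p3,M3),"wrist")):
    q=PP[...,:2]-o; X=q@ex;Y=q@ey; Z=PP[...,2]
    m=(X>.005)&(X<.058)&(Y>-.05)&(Y<-.002)&(Z>0); print(nm,"flap z",m.sum(),np.percentile(Z[m],[5,50,95]) if m.any() else "", "slope",np.polyfit(X[m],Z[m],1)[0] if m.any() else "")
b=cv2.resize(im2[140:420,130:503],(400,300)); c=cv2.resize(im[180:350,230:457],(400,300))
cv2.imwrite("pics/end.png",np.hstack([c,b])[...,::-1])
E
```

```text
clock: 6.15
tool_pos: [0.55, -0.0525, 0.1279]
eef_rot: [1.0, 0.027, 0.001, 0.0]
contact_force: [-1.4, -0.7, -0.2]
opening: 0.437
clock: 6.65
tool_pos: [0.4901, -0.0556, 0.128]
eef_rot: [1.0, 0.027, 0.001, 0.0]
contact_force: [0.7, -0.2, -0.3]
opening: 0.44
clock: 7.15
tool_pos: [0.4902, -0.0556, 0.2289]
eef_rot: [1.0, 0.027, 0.001, 0.0]
contact_force: [-0.2, 0.2, -0.0]
opening: 0.433
clock: 7.65
tool_pos: [0.4555, -0.0555, 0.2524]
eef_rot: [1.0, 0.027, 0.001, 0.0]
contact_force: [-0.3, -0.7, -0.5]
opening: 0.436
[ 0.45488242 -0.05554739  0.25219988] [ 0.13920229 -0.86642465  0.0838411 ]
jar changed px 0
stone changed px 0
mug changed px 0
top flap z 792 [0.0961682  0.10004853 0.10294911] slope -0.12422690390751537
wrist flap z 0  slope
```

View pics/end.png

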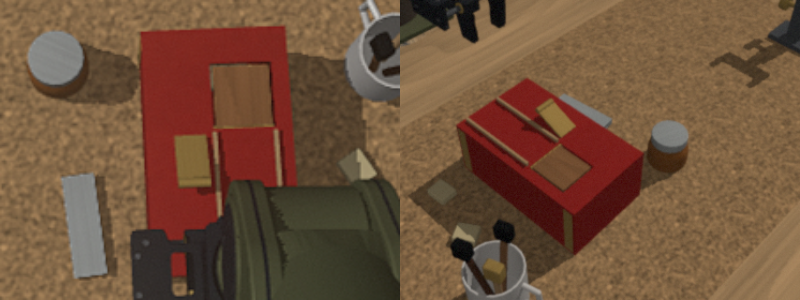

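The flap looks shut. The fitted slope of -0.124 seems too high, so I'll compare it with the same fit before the job and on the box's own rim.

```bash
python3 - <<'E'
from meas import *
D=np.load("top0.npz"); now=snap("top")
a=np.deg2rad(3.04); ex=np.array([np.cos(a),np.sin(a)]);ey=np.array([-ex[1],ex[0]]);o=np.array([.6014,-.0526])
for nm,t in(("before",[D[k] for k in("rz","K","p","M")]),("now",now[1:])):
    P=cloud(*t);q=P[...,:2]-o;X=q@ex;Y=q@ey;Z=P[...,2]
    for w,(y0,y1) in dict(flap=(-.05,-.002),rim=(.012,.07)).items():
        m=(X>.005)&(X<.058)&(Y>y0)&(Y<y1)&(Z>.05)
        print(nm,w,np.polyfit(X[m],Z[m],1)[0],[round(1e3*np.median(Z[m&(X>x)&(X<x+.013)]),2) for x in(.005,.018,.031,.044)])
    m=(Z>.115)&(X>-.08)&(X<-.02)&(Y>.01)&(Y<.05); print("plate",np.median(P[m],0))
E
```

```text
before flap -0.002544088626983025 [np.float64(100.38), np.float64(100.39), np.float64(100.07), np.float64(100.19)]
before rim 0.0002301763817775287 [np.float64(100.14), np.float64(100.33), np.float64(100.04), np.float64(100.18)]
plate [ 0.55299452 -0.0251732   0.12259381]
now flap 0.0032656761779880574 [np.float64(100.11), np.float64(100.09), np.float64(100.2), np.float64(100.25)]
now rim 0.0058279652598146525 [np.float64(99.97), np.float64(100.25), np.float64(100.31), np.float64(100.22)]
plate [ 0.55310086 -0.02542363  0.12210498]
```

The flap is flush, with a slope of 0.003, and the plate is back where it started. The earlier figure came from stray depth readings below z = 50 mm, which this fit leaves out. I'm handing in.

```bash
python3 -c "
from plant import r
print(r.finish_job(), r.get_state()['clock'])"
```

```text
the job is handed in; nothing more can be done
the job is handed in; nothing more can be done
```

The wax block is in the red box and the flap has shut over it. I did it in one stroke along the box's x: one finger pushed the brass plate and held the flap open while the other pushed the block over the edge. Then I backed off and rose clear, at about 7.8 s of the 38 s allowed, and handed the job in; it gives no verdict.

**Block:** it was seen inside through the open hatch before I retracted. Its exact resting position was not measured, because the shut flap hides it.

**Flap:** flush again, with a slope of 0.003 rad against the 0.08 limit. The plate is back within 1 mm of where it started. My first slope fit gave -0.124. I put that down to stray depth readings below z = 50 mm, since a second fit that left those out agreed with the fit made before the job.

**Other things:** the top camera showed no changed pixels at the mug, stone or jar. The wrist force reading was about zero at the end. The highest reading was about 14 N, at the end of the stroke.

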